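# Ready a drying tray: pull it to its stop and lay in the bead board

### The arm

A 7-joint arm with a two-finger parallel gripper is mounted at the origin on a cart in front of the work surface, level with it; the furniture and walls round the work are solid. World frame = base frame: x ahead of the robot, y to its left, z up, the work surface at z = 0. Lengths are in m, angles in rad, forces in N, time in s.
With the tool pointing down it reaches from about 0.425 to 0.875 m from the base axis. Payload 4.7 kg.
Tool frame: the origin (TCP) lies between the finger pads; the fingertips stand 19 mm ahead of it and the grasp point (between the pads) is the TCP (ctrl.tip_extent is the distance from the TCP to the fingertips, in m); z points along the fingers, y is the line along which they close (so a half turn about z gives the same grasp; the last joint's range is limited). The gripper opens to 87 mm and grips with 3 to 60 N. Pads are 19 mm wide; open, the fingers measure 117 mm over their backs; the gripper's body (75 mm by 190 mm) begins 51 mm behind the grasp point.
Start: joints at [0.014, 0.321, -0.07, 1.45, 0.023, 1.371, -0.057], TCP at [0.65, -0, 0.242] pointing down, gripper open.
Joint ranges: [-2.86, 2.86], [-0.3, 2.09], [-1.38, 1.24], [0.06, 2.45], [-1.56, 4.7], [0.09, 2.05], [-2.69, 2.69]. Speed limits (rad/s): [2.57, 2.57, 3.14, 3.14, 3.14, 3.14, 3.14].

### API

Orientations are given as a rotation vector (axis times angle).
In Python, from bench import ctrl gives the robot as it stands.
- The arm moves only by the shell command python3 -m crank 'ROWS' [OPENING] [FORCE]. ROWS is JSON, a list of rows, each an object of numbers: "tx", "ty", "tz": the shift along the tool's x, y, z in mm; "turn": the turn about the tool's z in units of 5 degrees (1.0 is 5 degrees). In form: [{"tx": .., "ty": .., "tz": .., "turn": ..}, ...]. A call has 1 to 5 rows; each row is the pose to reach, as a shift and turn from the pose commanded when the call began, along the tool's axes at that moment; what a row does not reach only later rows make up. A row lasts 1/8 s, in which the tool goes at most 62.5 mm and 10.7 degrees, less where a joint would pass 70% of its speed; a pose out of reach is approached as far as the arm can. A call with a gripper value outside its range is refused whole. OPENING is the finger opening in mm, from 0 to 87, set as the call begins (- or left out, the last holds). The fingers move at their own pace and stop on an object; FORCE is the grip in N (left out, the last holds). Time passes only in rows, so rows that repeat a pose let the fingers close. It gives the time, the measured TCP pose, the force, the opening and the grip force at its end, in the units of the state.
- ctrl.get_state(): the state, without advancing time (a new reading comes with each control period).
- ctrl.get_image(name): name is "scene" or "side" or "wrist"; returns (picture, depth): 480x640x3 uint8, red, green, blue; 480x640 float32, m along the optical axis (not along the pixel's ray), 0 where there is no reading.
- ctrl.camera_model(name): a dict with "intrinsics" (3x3 intrinsics, pixels), "origin" and "orientation" of the camera in the world. Camera axes: x right, y down, z forward; pixel columns grow to the right and rows downward; lengths in m; the calibration is good to about 2 mm. A picture is of the moment at which its call begins: read the wrist's pose just before it. camera_model takes no time and is no camera call; for the wrist camera it gives the pose at the moment of the call.
- ctrl.close_job(): hands the job in; it is judged then, once.
Trained networks look in the newest picture that a camera, given by its name, has taken for a name from the list of things; names that differ only in an ending like _2 or _b are one class to them, and where a whole thing is asked for, a point or a joint stands for the part that bears it (a point fixed in the world has none). Each returns a list of dicts, best first, with "confidence" (0 to 1); they miss things now and then, are a little off and sometimes report something else, mostly with a low value. They report only what shows in the picture. A call takes as long as a camera call. They do not tell look-alikes from the thing itself.
- ctrl.recognise(camera, query): "xyz" ([x, y, z] in m, in world coordinates, good to about 4 mm: the middle of the surface that is visible of it).
- ctrl.mark_of(camera, query): "xyz" ([x, y, z] in m, in world coordinates, good to about 4 mm: a listed point, or the origin of a listed thing).
The state is a dict: "time": time; "joint_positions": joint angles; "qd": joint speeds; "joint_torque": joint torques, N m; "position": TCP position; "tool_rot": TCP orientation; "ft_force": force on the tool from outside, world axes, zero at the start; "torque": the same for the moment, N m; "grip_width": opening from 0.0 (shut) to 1.0 (fully open); "grip_force": force on a finger pad.
Only numpy, scipy, OpenCV 4.12 (cv2) and the standard library are available. Lean on these libraries where they do the work, as an engineer would, in place of code of your own. Each camera call takes 0.05 s, during which the arm holds its last target. There are 200 camera calls.

### The job

Pull the upper tray of the small wooden drying cabinet all the way out to its stop, then lay the nearer grooved bead board (not the one at the back beside the press) flat on the tray floor, lengthwise front to back beside the clay slab drying there, so that I can fill its grooves with beads. Set the board down rather than dropping it, and leave the tray fully out with the slab lying flat in it, the lower tray shut, and the clay block and the mug where they stand.

Things in the scene. Friction and masses are not known exactly. Their poses are not given: they have to be found in the camera images.
- cabinet: low wooden drying cabinet on the table, 210 mm deep (its x) x 290 mm wide (its y) x 128 mm high, fixed; two shallow trays one above the other open towards its -x (the robot's side). Origin: centre of its underside, z up
- upper_tray (a joint): slide of the upper tray in m: 0 = shut, 0.160 = pulled out to its stop; starts shut or up to 25 mm ajar; about 2 N of friction, it stays where it is left
- lower_tray (a joint): slide of the lower tray in m: 0 = shut (as it starts), 0.160 = at its stop
- upper_tray_handle (a point): middle of the upper tray's steel bow handle: a round bar 9.6 mm thick and 96 mm long, lying level along y; 31 mm free between bar and tray front, centre line 28 mm below the cabinet's top. x points into the cabinet: the tray pulls out along -x. Moves with the tray
- upper_tray_floor (a point): centre of the upper tray's inner floor, on its slats; axes as the cabinet's (x into it, y across); moves with the tray. Floor 184 mm (x) by 238 mm (y); side and back walls 25 mm high, front panel 42 mm, above it. With the tray at its stop, floor x from -92 to +68 mm lies clear of the cabinet, whose top is 47 mm above the floor
- bead_board: loose wooden bead board, 60 mm (x) x 120 mm (y) x 14 mm high, grooves lengthwise in its upper side, lying on the table on the right, 0.45 to 0.72 m from the robot (a like board farther back is scenery); can be gripped across its 60 mm width. Origin: centre of its underside, z up
- clay_slab: loose flat pink clay slab with an irregular outline, 75 mm (x) x 123 mm (y) x 6 mm thick, lying front to back on the left (+y) half of the upper tray's floor. Origin: centre of its underside
- clay_block: bystander: dark rectangular block of clay, 100 x 119 x 57 mm high, standing on the table on the right near the bead board. Origin: centre of its underside
- mug: bystander: pale enamel mug with a handle, 85 x 112 x 79 mm high, on the table to the left of the cabinet. Origin: centre of its underside
Mind the look-alikes: they are no part of the job. Several things have the shape of the bead_board; the one meant has the colours described above.

How it is judged:
By the outcome, as a careful person would: the job done as asked, in the order asked, and still so for the second after the job is handed in, with the robot touching nothing.
It also fails if it takes over 54 s, if anything falls off the work surface, if the arm or the gripper's body presses on something with over 40 N, if the wrist force passes 120 N, or if a joint passes its speed limit or range.

## Working session

There is one attempt and no reset: what is moved stays moved. The work goes in short steps, Python scripts to look and compute and a shell command to move; the robot and the scene stay as the last step left them, time stands still between calls to the robot, and variables do not carry over. Pictures are saved under pics/ and viewed, at most 10 in all, crops included, and the job is handed in when it is done.

```bash
mkdir -p pics; cat > h.py <<'E'
from bench import ctrl
import numpy as np, cv2
from scipy.spatial.transform import Rotation as R
def snap(cam,fn=None):
    m=ctrl.camera_model(cam); im,d=ctrl.get_image(cam)
    if fn: cv2.imwrite('pics/'+fn,im[:,:,::-1])
    return im,d,m
def cloud(d,m):
    K=np.array(m["intrinsics"]);v,u=np.mgrid[:480,:640]
    P=np.stack([(u-K[0,2])/K[0,0]*d,(v-K[1,2])/K[1,1]*d,d],-1)
    o=np.array(m["orientation"]); Rm=o if o.shape==(3,3) else R.from_rotvec(o).as_matrix() if o.size==3 else R.from_quat(o).as_matrix()
    return P@Rm.T+np.array(m["origin"])
def show(q,cams=("scene","side"),f="mark_of"):
    for c in cams:
        for r in getattr(ctrl,f)(c,q)[:3]: print(c,f,q,np.round(r["xyz"],4),round(r["confidence"],2))
E
python3 - <<'E'
from h import *
m=ctrl.camera_model("scene");print(m)
snap("scene","s1.png");snap("side","d1.png")
for q in ["upper_tray_handle","bead_board","cabinet","clay_block","mug"]: show(q)
s=ctrl.get_state();print(s["time"],s["position"],R.from_rotvec(s["tool_rot"]).as_matrix().round(3))
E
```

```text
{'intrinsics': array([[508.68039265,   0.        , 317.09943136],
       [  0.        , 508.68039265, 239.8755524 ],
       [  0.        ,   0.        ,   1.        ]]), 'origin': array([ 0.83928217, -0.59412035,  1.45320774]), 'orientation': array([-2.63663499, -0.52037539,  0.1425469 ])}
side mark_of upper_tray_handle [0.5688 0.1722 0.1001] 0.77
scene mark_of bead_board [ 3.575e-01  2.830e-02 -1.000e-04] 0.87
scene mark_of bead_board [ 0.5114 -0.4206 -0.0017] 0.74
scene mark_of bead_board [ 5.166e-01 -6.880e-02 -1.000e-04] 0.55
side mark_of bead_board [ 5.142e-01 -4.156e-01 -2.000e-04] 0.94
side mark_of bead_board [0.3557 0.0344 0.0021] 0.82
side mark_of bead_board [ 0.5186 -0.0676  0.0035] 0.66
scene mark_of cabinet [ 7.433e-01  2.087e-01 -1.000e-04] 0.94
side mark_of cabinet [ 7.393e-01  2.084e-01 -3.000e-04] 0.92
scene mark_of clay_block [ 0.4824 -0.263   0.0033] 0.67
scene mark_of clay_block [ 0.5125 -0.4208  0.002 ] 0.22
side mark_of clay_block [ 0.4841 -0.261  -0.0027] 0.74
scene mark_of mug [0.571  0.4696 0.0007] 0.74
side mark_of mug [0.5746 0.467  0.0006] 0.59
0.6 [ 6.50015843e-01 -5.72435559e-05  2.41605641e-01] [[ 0.  1.  0.]
 [ 1. -0. -0.]
 [-0.  0. -1.]]
```

View pics/s1.png

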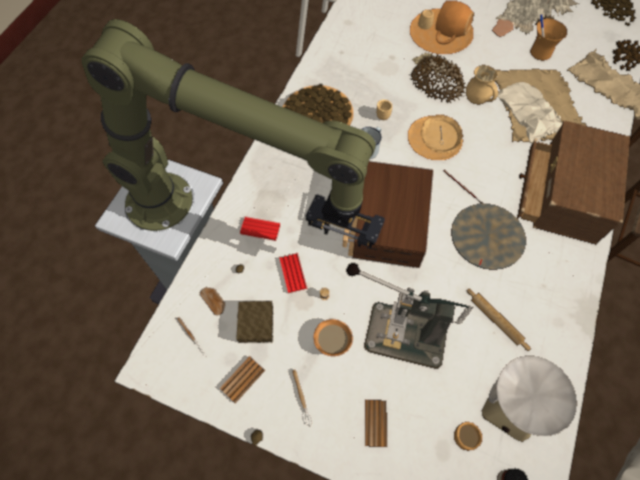

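View pics/d1.png

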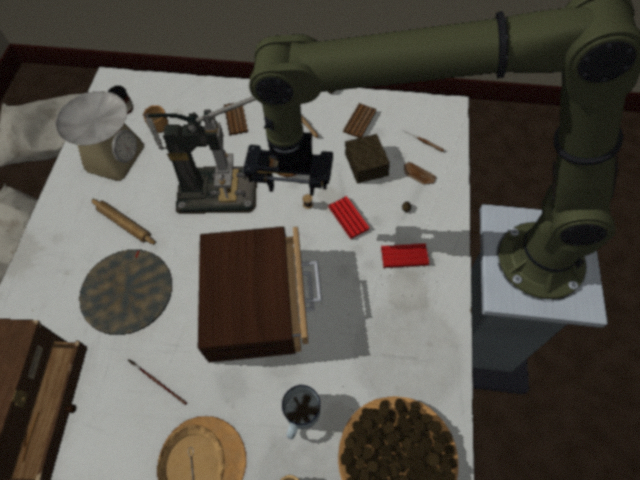

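```bash
python3 - <<'E'
from h import *
for c in ("scene","side"):
    m=ctrl.camera_model(c);K=m["intrinsics"];Rm=R.from_rotvec(m["orientation"]).as_matrix()
    for n,p in dict(A=[.513,-.418,.014],B=[.517,-.068,.014],C=[.356,.03,.014],block=[.483,-.262,.05],handle=[.569,.172,.1],cab=[.74,.208,.128]).items():
        q=K@(Rm.T@(np.array(p)-m["origin"]));print(c,n,(q[:2]/q[2]).round())
E
```

```text
scene A [241. 378.]
scene B [293. 271.]
scene C [259. 228.]
scene block [254. 320.]
scene handle [338. 200.]
scene cab [395. 204.]
side A [360. 119.]
side B [348. 216.]
side C [405. 253.]
side block [367. 153.]
side handle [317. 281.]
side cab [242. 282.]
```

In the scene picture, four things are board-shaped. There are two red boards at (260,228) and (293,271), a brown wooden one at (241,378) near the clay block, and a brown one at (375,422) at the back by the press. The one at (241,378) fits: it is wooden, on the right, nearer, and 0.66 m from the robot. I'll confirm it in a crop and measure its pose and the cabinet's.

```bash
python3 - <<'E'
from h import *
im,d,m=snap("scene")
c=cv2.resize(im[330:450,180:400],None,fx=3.5,fy=3.5,interpolation=cv2.INTER_CUBIC);cv2.imwrite('pics/crop.png',c[:,:,::-1])
def rect(P,c,r,z0,z1,n):
    k=(np.hypot(P[...,0]-c[0],P[...,1]-c[1])<r)&(P[...,2]>z0)&(P[...,2]<z1)
    p=P[k]; (x,y),(w,h),a=cv2.minAreaRect((p[:,:2]*1000).astype(np.float32));print(n,len(p),round(x,1),round(y,1),'size',round(w,1),round(h,1),'ang',round(a,1),'z',np.median(p[:,2]).round(4))
P=cloud(d,m)
rect(P,(.513,-.418),.085,.008,.025,"board scene")
rect(P,(.74,.208),.2,.12,.136,"cab scene")
im,d,m=snap("side");P=cloud(d,m)
rect(P,(.513,-.418),.085,.008,.025,"board side")
rect(P,(.74,.208),.2,.12,.136,"cab side")
k=(abs(P[...,0]-.57)<.05)&(abs(P[...,1]-.18)<.1)&(P[...,2]>.09)&(P[...,2]<.112)&(P[...,0]<.6)
p=P[k];
for lo in np.arange(.53,.62,.01):
  q=p[(p[:,0]>=lo)&(p[:,0]<lo+.01)]
  if len(q): print(round(lo,2),len(q),np.median(q,0).round(3),q[:,1].min().round(3),q[:,1].max().round(3))
show("upper_tray_handle",("side",));show("upper_tray_floor",("side",));show("upper_tray",("side",),"recognise")
show("bead_board")
E
```

```text
board scene 908 520.8 -414.9 size 145.9 117.0 ang 75.6 z 0.0131
cab scene 5146 724.3 207.4 size 242.8 297.4 ang 12.1 z 0.1291
board side 507 510.7 -419.8 size 139.0 84.6 ang 59.7 z 0.0119
cab side 10941 720.8 204.7 size 244.6 292.4 ang 12.6 z 0.1278
0.55 39 [0.557 0.211 0.104] 0.188 0.223
0.56 90 [0.565 0.183 0.104] 0.144 0.225
0.57 66 [0.574 0.143 0.104] 0.121 0.226
0.58 40 [0.585 0.222 0.103] 0.121 0.266
0.59 20 [0.594 0.13  0.103] 0.123 0.224
side mark_of upper_tray_handle [0.5694 0.1726 0.0989] 0.98
side recognise upper_tray [ 0.4815 -0.2461  0.0504] 0.41
scene mark_of bead_board [ 0.519  -0.0699  0.0055] 0.94
scene mark_of bead_board [ 0.5114 -0.4207 -0.0006] 0.66
scene mark_of bead_board [0.3596 0.0286 0.0013] 0.62
side mark_of bead_board [0.3564 0.0318 0.0027] 0.93
side mark_of bead_board [ 0.5158 -0.4152  0.002 ] 0.92
side mark_of bead_board [ 0.5191 -0.0695  0.0035] 0.67
```

View pics/crop.png

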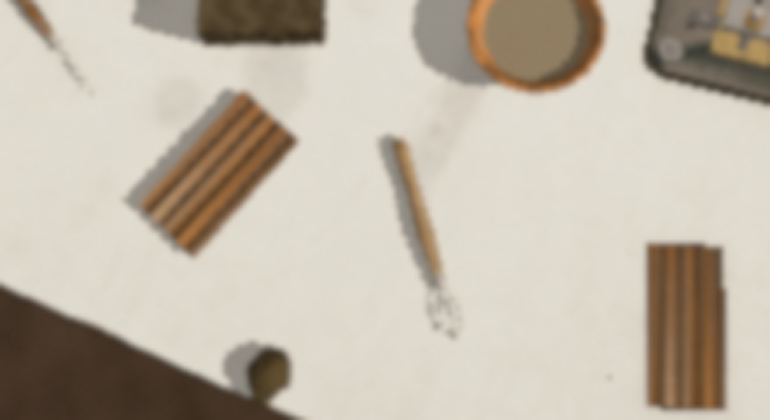

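The crop confirms it: the grooved wooden board at scene pixels (241,378) is the one, and its twin at (375,422) is the scenery by the press. Now I'll move above the handle and turn to the cabinet's yaw of about 12.3°.

```bash
python3 -m crank '[{"tx":58,"ty":-27,"turn":-1},{"tx":115,"ty":-54,"turn":-2},{"tx":172,"ty":-81,"turn":-2.5},{"tx":172,"ty":-81,"turn":-2.5},{"tx":172,"ty":-81,"turn":-2.5}]' 32 20
python3 - <<'E'
from h import *
im,d,m=snap("wrist","w1.png");P=cloud(d,m)
show("upper_tray_handle",("wrist","scene","side"))
k=(P[...,2]>.092)&(P[...,2]<.112)&(abs(P[...,0]-.57)<.06)&(abs(P[...,1]-.17)<.1)&(d>0)
p=P[k];print(len(p));t=np.median(p,0);print(t)
rc=cv2.minAreaRect((p[:,:2]*1000).astype(np.float32));print(rc)
top=(P[...,2]>.12)&(P[...,2]<.136)&(d>0);q=P[top];print(len(q),cv2.minAreaRect((q[:,:2]*1000).astype(np.float32)),q.min(0),q.max(0))
E
```

```text
side mark_of upper_tray_handle [0.5694 0.1726 0.0989] 0.98
1753
[0.58107108 0.13197759 0.10584707]
((598.5943603515625, 145.1484832763672), (60.531192779541016, 51.931373596191406), 4.769527435302734)
51394 ((738.6048583984375, 124.5606689453125), (236.20211791992188, 129.103515625), 12.57026481628418) [0.60948077 0.03892458 0.12028929] [0.86774    0.16229276 0.1330801 ]$[0]: bad value
```

View pics/w1.png

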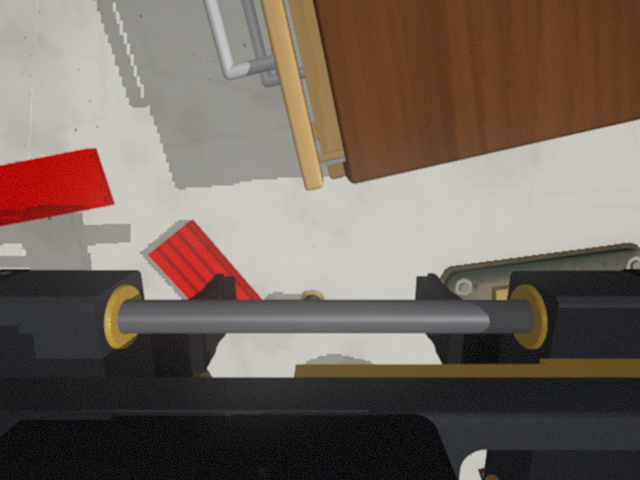

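The move was refused, probably because every key is needed, so the wrist view is still from the start pose. It shows the cabinet corner at (350,180), the tray slightly ajar, and the handle end at (230,70). I'll retry with full rows.

```bash
python3 -m crank '[{"tx":58,"ty":-27,"tz":0,"turn":-1},{"tx":115,"ty":-54,"tz":0,"turn":-2},{"tx":160,"ty":-81,"tz":0,"turn":-2.5},{"tx":160,"ty":-81,"tz":0,"turn":-2.5},{"tx":160,"ty":-81,"tz":0,"turn":-2.5}]' 32 20
python3 - <<'E'
from h import *
s=ctrl.get_state()
im,d,m=snap("wrist","w2.png");P=cloud(d,m)
show("upper_tray_handle",("wrist","side"))
yaw=np.radians(12.5);X=np.array([np.cos(yaw),np.sin(yaw)]);Y=np.array([-X[1],X[0]])
c=np.array([.5693,.1724])
for n,z0,z1 in (("bar",.095,.112),("top",.116,.136)):
  k=(P[...,2]>z0)&(P[...,2]<z1)&(d>.1);p=P[k];a=(p[:,:2]-c)@X;b=(p[:,:2]-c)@Y
  for lo in np.arange(-.075,.16,.015):
    j=(b>lo)&(b<lo+.015)&(abs(a)<.09)
    if j.sum()>5: print(n,round(lo,3),j.sum(),np.percentile(a[j],[1,5,25,50,75]).round(4))
E
```

```text
time: 1.78
position: [0.5694, 0.1593, 0.2418]
tool_rot: [1.966, 2.449, -0.0]
ft_force: [-0.2, -1.4, -0.5]
grip_width: 0.518
grip_force: 0.0
wrist mark_of upper_tray_handle [0.5733 0.1642 0.1004] 0.83
side mark_of upper_tray_handle [0.5694 0.1726 0.0989] 0.98
bar -0.075 26 [0.0355 0.0367 0.0368 0.0369 0.0369]
bar -0.06 562 [-0.0034 -0.0014  0.007   0.0177  0.028 ]
bar -0.045 270 [-0.0039 -0.0039 -0.0012  0.0019  0.0053]
bar -0.03 262 [-0.0039 -0.0038 -0.0014  0.0019  0.0052]
bar -0.015 274 [-0.0038 -0.0038 -0.0014  0.0018  0.0051]
bar 0.0 268 [-0.0038 -0.0037 -0.0013  0.0018  0.0042]
bar 0.015 287 [-0.0037 -0.0037 -0.0013  0.0018  0.005 ]
bar 0.03 543 [-0.0037 -0.0029  0.001   0.0095  0.027 ]
bar 0.045 366 [-0.0029 -0.0006  0.0087  0.0202  0.0319]
bar 0.06 59 [0.0363 0.0363 0.0364 0.0365 0.0366]
bar 0.075 65 [0.0362 0.0363 0.0364 0.0365 0.0365]
bar 0.09 69 [0.0361 0.0363 0.0364 0.0364 0.0365]
bar 0.105 366 [0.0362 0.0363 0.0554 0.0617 0.0677]
bar 0.12 331 [0.0362 0.0363 0.0551 0.0648 0.0702]
bar 0.135 61 [0.0362 0.0363 0.0696 0.0698 0.0699]
top -0.06 215 [0.0701 0.0702 0.0708 0.073  0.0753]
top -0.045 532 [0.0368 0.0373 0.0439 0.0706 0.0757]
top -0.03 932 [0.0368 0.0376 0.0449 0.072  0.0811]
top -0.015 960 [0.0367 0.0375 0.0448 0.0718 0.0807]
top 0.0 1016 [0.0367 0.0375 0.0449 0.0719 0.0809]
top 0.015 1046 [0.0366 0.0376 0.0451 0.0722 0.0811]
top 0.03 1085 [0.0365 0.0373 0.0447 0.0717 0.0805]
top 0.045 1151 [0.0365 0.0373 0.0447 0.0717 0.0808]
top 0.06 1212 [0.0365 0.0374 0.0448 0.072  0.0809]
top 0.075 1277 [0.0364 0.0373 0.0447 0.072  0.081 ]
top 0.09 1318 [0.0364 0.0372 0.0448 0.072  0.0809]
top 0.105 1382 [0.0363 0.0372 0.0446 0.0717 0.0808]
top 0.12 1469 [0.0363 0.0372 0.0448 0.0717 0.0809]
top 0.135 500 [0.0365 0.0384 0.0483 0.0741 0.0822]
```

View pics/w2.png

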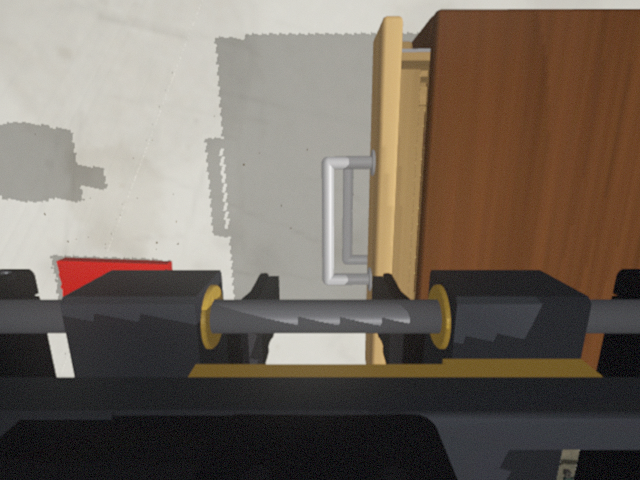

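The wrist view shows the handle bar from (328,160) to (328,283), the tray ajar, and the tool square to the cabinet. The bar centre is about (.571,.170). I'll descend straddling it and close.

```bash
python3 -m crank '[{"tx":10,"ty":3.5,"tz":0,"turn":0},{"tx":10,"ty":3.5,"tz":40,"turn":0},{"tx":10,"ty":3.5,"tz":80,"turn":0},{"tx":10,"ty":3.5,"tz":115,"turn":0},{"tx":10,"ty":3.5,"tz":142,"turn":0}]' 26 20
python3 -m crank '[{"tx":0,"ty":0,"tz":0,"turn":0},{"tx":0,"ty":0,"tz":0,"turn":0},{"tx":0,"ty":0,"tz":0,"turn":0},{"tx":0,"ty":0,"tz":0,"turn":0}]' 0 25
```

```text
time: 2.55
position: [0.5699, 0.1706, 0.0977]
tool_rot: [-1.966, -2.449, 0.002]
ft_force: [-0.0, -0.8, 1.3]
grip_width: 0.299
grip_force: 0.0
time: 3.05
position: [0.5707, 0.1708, 0.1007]
tool_rot: [1.966, 2.45, 0.002]
ft_force: [-2.1, -0.8, 2.2]
grip_width: 0.1
grip_force: 25.0
```

Gripped (8.7 mm opening at 25 N). Now I'll pull along the tool's -y.

```bash
python3 -m crank '[{"tx":0,"ty":-20,"tz":0,"turn":0},{"tx":0,"ty":-45,"tz":0,"turn":0},{"tx":0,"ty":-70,"tz":0,"turn":0},{"tx":0,"ty":-95,"tz":0,"turn":0},{"tx":0,"ty":-115,"tz":0,"turn":0}]'
python3 -m crank '[{"tx":0,"ty":-8,"tz":0,"turn":0},{"tx":0,"ty":-14,"tz":0,"turn":0},{"tx":0,"ty":-18,"tz":0,"turn":0},{"tx":0,"ty":-22,"tz":0,"turn":0},{"tx":0,"ty":-22,"tz":0,"turn":0}]'
```

```text
time: 3.68
position: [0.4591, 0.1457, 0.1007]
tool_rot: [1.965, 2.448, 0.006]
ft_force: [2.9, 0.0, -2.2]
grip_width: 0.099
grip_force: 25.0
time: 4.3
position: [0.4373, 0.1408, 0.1006]
tool_rot: [1.966, 2.449, 0.002]
ft_force: [1.2, -0.9, 7.6]
grip_width: 0.101
grip_force: 25.0
```

```bash
python3 -m crank '[{"tx":0,"ty":-2,"tz":0,"turn":0},{"tx":0,"ty":-4,"tz":0,"turn":0},{"tx":0,"ty":-6,"tz":0,"turn":0},{"tx":0,"ty":-6,"tz":0,"turn":0}]'
python3 -m crank '[{"tx":0,"ty":-2,"tz":0,"turn":0},{"tx":0,"ty":-4,"tz":0,"turn":0},{"tx":0,"ty":-6,"tz":0,"turn":0},{"tx":0,"ty":-6,"tz":0,"turn":0}]'
```

```text
time: 4.8
position: [0.4318, 0.1396, 0.1006]
tool_rot: [1.966, 2.449, 0.002]
ft_force: [0.5, -0.8, 6.8]
grip_width: 0.102
grip_force: 25.0
time: 5.3
position: [0.4315, 0.1395, 0.1008]
tool_rot: [1.961, 2.443, 0.02]
ft_force: [20.0, 2.8, -12.2]
grip_width: 0.1
grip_force: 25.0
```

The tray is at its stop: 20 N, no further motion, 143 mm pulled. I'll relax, open, lift and look at the tray and the board.

```bash
python3 -m crank '[{"tx":0,"ty":4.5,"tz":0,"turn":0},{"tx":0,"ty":4.5,"tz":0,"turn":0}]' 
python3 -m crank '[{"tx":0,"ty":0,"tz":0,"turn":0},{"tx":0,"ty":0,"tz":0,"turn":0},{"tx":0,"ty":0,"tz":-40,"turn":0},{"tx":0,"ty":0,"tz":-90,"turn":0},{"tx":0,"ty":0,"tz":-150,"turn":0}]' 26
python3 - <<'E'
from h import *
snap("wrist","w3.png");show("upper_tray_handle",("wrist","side"));show("upper_tray_floor",("wrist","side"));show("clay_slab",("wrist","side"))
yaw=np.radians(12.65);X=np.array([np.cos(yaw),np.sin(yaw)]);Y=np.array([-X[1],X[0]])
o=np.array([.5708,.1697])-.143*X
im,d,m=snap("wrist");P=cloud(d,m);a=(P[...,:2]-o)@X;b=(P[...,:2]-o)@Y;z=P[...,2]
k=(d>.1)&(abs(a-.12)<.1)
for lo in np.arange(-.135,.16,.01):
  j=k&(b>lo)&(b<lo+.01)&(a>.06)&(a<.2)
  if j.sum()>5: print(round(lo,3),j.sum(),np.percentile(z[j],[5,25,50,75,95]).round(3))
bar=(z>.095)&(z<.112)&(a>-.03)&(a<.02)&(b>-.03)&(b<.03);print("bar a",np.percentile(a[bar],[1,50]),bar.sum())
# boards: color mask of scene
im,d,m=snap("scene");Pp=cloud(d,m);hsv=cv2.cvtColor(im,cv2.COLOR_RGB2HSV)
k=(hsv[...,1]>70)&(np.hypot(Pp[...,0]-.513,Pp[...,1]+.418)<.085)
# intersect rays with z=.014
K=m["intrinsics"];Rm=R.from_rotvec(m["orientation"]).as_matrix();v,u=np.nonzero(k)
r=np.stack([(u-K[0,2])/K[0,0],(v-K[1,2])/K[1,1],np.ones(len(u))],1)@Rm.T;O=m["origin"];Q=O+r*((.014-O[2])/r[:,2])[:,None]
print(len(Q),cv2.minAreaRect((Q[:,:2]*1000).astype(np.float32)))
E
```

```text
time: 5.55
position: [0.4316, 0.1396, 0.1006]
tool_rot: [1.965, 2.448, 0.006]
ft_force: [6.3, -0.3, 4.0]
grip_width: 0.098
grip_force: 25.0
time: 6.18
position: [0.4269, 0.1389, 0.2491]
tool_rot: [-1.964, -2.448, 0.007]
ft_force: [2.3, 0.8, -0.1]
grip_width: 0.298
grip_force: 0.0
wrist mark_of upper_tray_handle [0.4345 0.1318 0.1026] 0.82
side mark_of upper_tray_handle [0.5694 0.1726 0.0989] 0.98
wrist mark_of upper_tray_floor [0.576  0.1773 0.0822] 0.73
wrist mark_of clay_slab [0.5509 0.236  0.0834] 0.87
-0.125 85 [0.093 0.098 0.103 0.108 0.109]
-0.065 241 [0.001 0.002 0.003 0.082 0.084]
-0.055 441 [0.001 0.002 0.057 0.083 0.084]
-0.045 811 [0.001 0.049 0.083 0.083 0.084]
-0.035 1894 [0.002 0.082 0.083 0.084 0.305]
-0.025 2227 [0.002 0.083 0.083 0.303 0.31 ]
-0.015 1648 [0.002 0.082 0.083 0.084 0.084]
-0.005 1728 [0.002 0.082 0.083 0.084 0.084]
0.005 2032 [0.002 0.082 0.083 0.084 0.303]
0.015 1658 [0.002 0.082 0.083 0.084 0.084]
0.025 1763 [0.003 0.083 0.084 0.089 0.09 ]
0.035 1909 [0.079 0.083 0.089 0.089 0.09 ]
0.045 1985 [0.082 0.088 0.089 0.089 0.09 ]
0.055 2112 [0.082 0.088 0.089 0.089 0.09 ]
0.065 2085 [0.082 0.088 0.089 0.089 0.09 ]
0.075 2122 [0.082 0.087 0.089 0.089 0.09 ]
0.085 2123 [0.078 0.083 0.084 0.089 0.09 ]
0.095 2192 [0.078 0.082 0.083 0.084 0.089]
0.105 1998 [0.08  0.082 0.083 0.083 0.084]
0.115 3744 [0.002 0.084 0.103 0.108 0.109]
0.125 793 [0.001 0.1   0.101 0.102 0.103]
0.135 91 [0.046 0.055 0.062 0.066 0.069]
0.145 845 [0.    0.001 0.002 0.002 0.003]
0.155 1371 [0.    0.001 0.002 0.002 0.003]
bar a [-0.0018193   0.00235017] 774
942 ((516.7268676757812, -417.99444580078125), (117.66463470458984, 61.694332122802734), 71.48434448242188)
```

View pics/w3.png

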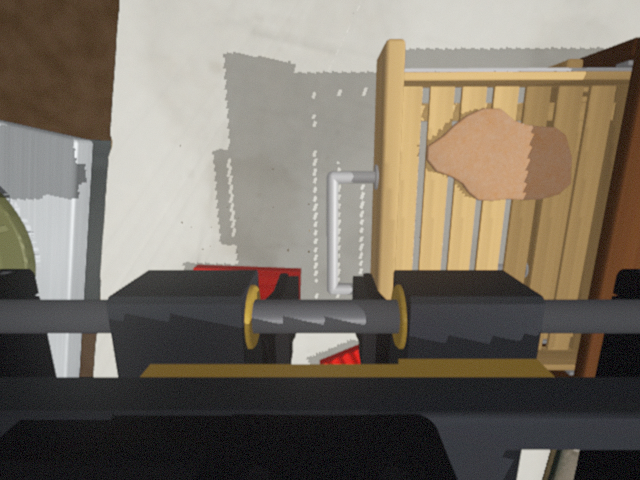

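The wrist view shows the tray out, with the pink slab lying flat at (500,155) in its +y half and the right half empty. I'll check the slide by the gap from panel to cabinet, then go to the board.

```bash
python3 - <<'E'
from h import *
yaw=np.radians(12.65);X=np.array([np.cos(yaw),np.sin(yaw)]);Y=np.array([-X[1],X[0]])
o=np.array([.5708,.1697])-.143*X
im,d,m=snap("wrist");P=cloud(d,m);a=(P[...,:2]-o)@X;b=(P[...,:2]-o)@Y;z=P[...,2]
for lo in (.02,.05,.08,.105):
  k=(d>.1)&(b>lo)&(b<lo+.015)
  p=k&(z>.118)&(z<.128)&(a<.1);c=k&(z>.123)&(z<.14)&(a>.15)
  print(lo,np.percentile(a[p],[1,5,50,95,99]).round(4),c.sum(),np.percentile(a[c],[1,5]).round(4) if c.sum()else'', np.median(z[p]))
s=k=(d>.1)&(z>.0865)&(z<.092)&(b>0)&(b<.11)&(a>.06)&(a<.24);print('slab',cv2.minAreaRect((np.stack([a[s],b[s]],1)*1000).astype(np.float32)),a[s].min(),a[s].max(),b[s].min(),b[s].max())
E
python3 -m crank '[{"tx":-60,"ty":-7,"tz":0,"turn":0},{"tx":-120,"ty":-14,"tz":0,"turn":0},{"tx":-180,"ty":-21,"tz":0,"turn":0},{"tx":-240,"ty":-28,"tz":0,"turn":0},{"tx":-300,"ty":-35,"tz":0,"turn":0}]'  80
python3 -m crank '[{"tx":-60,"ty":-7,"tz":0,"turn":1},{"tx":-120,"ty":-14,"tz":0,"turn":2.5},{"tx":-180,"ty":-21,"tz":0,"turn":4},{"tx":-240,"ty":-28,"tz":0,"turn":5.5},{"tx":-300,"ty":-35,"tz":0,"turn":6.2}]'
python3 -m crank '[{"tx":-10,"ty":0,"tz":0,"turn":0},{"tx":-10,"ty":0,"tz":0,"turn":0},{"tx":-10,"ty":0,"tz":0,"turn":0}]'
cat > b.py <<'E'
from h import *
s=ctrl.get_state();im,d,m=snap("wrist","w4.png");P=cloud(d,m)
show("bead_board",("wrist",))
k=(d>.15)&(P[...,2]>.006)&(P[...,2]<.022)&(np.hypot(P[...,0]-.515,P[...,1]+.418)<.09)
n,l,st,ce=cv2.connectedComponentsWithStats(k.astype(np.uint8));i=1+st[1:,4].argmax();p=P[l==i]
rc=cv2.minAreaRect((p[:,:2]*1000).astype(np.float32));print(len(p),rc,np.median(p,0))
T=R.from_rotvec(s["tool_rot"]).as_matrix();print("yaw tool y",np.degrees(np.arctan2(T[1,1],T[0,1])))
print("pos",s["position"],"tool delta mm",T.T@(np.array([*np.array(rc[0])/1000,.021])-s["position"])*1000)
E
python3 b.py
```

```text
0.02 [0.0382 0.0384 0.0445 0.0511 0.052 ] 660 [0.2117 0.212 ] 0.12488967374476559
0.05 [0.0382 0.0385 0.0445 0.0511 0.052 ] 535 [0.2115 0.2119] 0.12469252022947314
0.08 [0.0382 0.0384 0.0446 0.0511 0.0519] 348 [0.2112 0.2116] 0.12473524193977015
0.105 [0.0382 0.0384 0.0445 0.0511 0.0519] 193 [0.2109 0.2113] 0.12459659098884898
slab ((159.10568237304688, 55.24908447265625), (109.58798217773438, 156.56976318359375), 89.71315002441406) 0.08087711141725963 0.23758288395900784 6.912313191089124e-05 0.10966030112980286
time: 7.3
position: [0.4596, -0.163, 0.249]
tool_rot: [-1.966, -2.45, 0.0]
ft_force: [0.7, 0.2, 0.3]
grip_width: 0.781
grip_force: 0.0
time: 7.92
position: [0.4909, -0.4631, 0.2486]
tool_rot: [-2.55, -1.832, 0.0]
ft_force: [1.1, 0.5, 0.8]
grip_width: 0.919
grip_force: 0.0
time: 8.3
position: [0.4884, -0.4692, 0.2495]
tool_rot: [-2.547, -1.838, -0.002]
ft_force: [-0.4, 0.5, 0.9]
grip_width: 0.919
grip_force: 0.0
wrist mark_of bead_board [ 0.5136 -0.4193 -0.0009] 0.71
6807 ((519.1070556640625, -420.07135009765625), (120.14678192138672, 60.03448486328125), 71.69017028808594) [ 0.51988459 -0.41665994  0.01328968]
yaw tool y -18.36207102016482
pos [ 0.48840661 -0.46919268  0.24953037] tool delta mm [ 55.91348493  13.64178575 228.62443882]
```

View pics/w4.png

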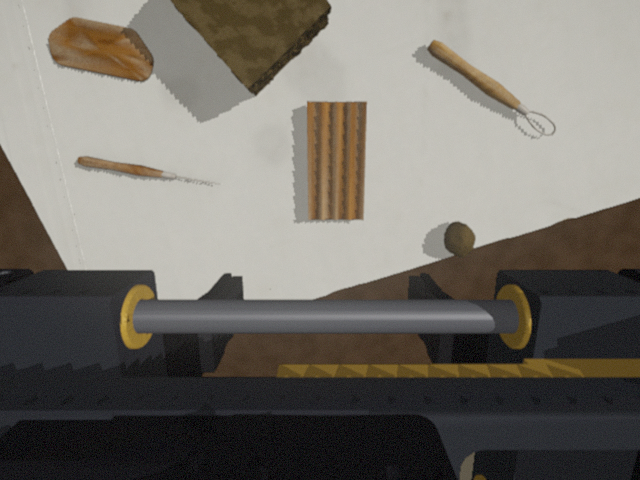

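The wrist view shows the board at (337,160), 120 x 60 mm, yaw 71.7°, square to the tool. The clay block's corner at (255,95) is clear of the fingers. The tray gap of 159.5 mm confirms it is fully out. Now the grasp.

```bash
python3 -m crank '[{"tx":28,"ty":7,"tz":30,"turn":0},{"tx":56,"ty":13.5,"tz":80,"turn":0},{"tx":56,"ty":13.5,"tz":130,"turn":0},{"tx":56,"ty":13.5,"tz":175,"turn":0},{"tx":56,"ty":13.5,"tz":205,"turn":0}]'  82
python3 -m crank '[{"tx":0,"ty":0,"tz":10,"turn":0},{"tx":0,"ty":0,"tz":17,"turn":0},{"tx":0,"ty":0,"tz":22,"turn":0},{"tx":0,"ty":0,"tz":22,"turn":0}]'
python3 -m crank '[{"tx":0,"ty":0,"tz":0,"turn":0},{"tx":0,"ty":0,"tz":0,"turn":0},{"tx":0,"ty":0,"tz":0,"turn":0},{"tx":0,"ty":0,"tz":0,"turn":0}]' 40 30
```

```text
time: 9.02
position: [0.5181, -0.42, 0.0427]
tool_rot: [-2.546, -1.837, -0.0]
ft_force: [0.1, -0.3, 1.6]
grip_width: 0.945
grip_force: 0.0
time: 9.52
position: [0.5185, -0.4226, 0.0233]
tool_rot: [2.549, 1.835, 0.001]
ft_force: [-0.3, 0.3, -0.6]
grip_width: 0.94
grip_force: 0.0
time: 10.02
position: [0.518, -0.4224, 0.0228]
tool_rot: [-2.55, -1.835, 0.0]
ft_force: [-1.1, 0.3, 1.9]
grip_width: 0.687
grip_force: 30.0
```

The board is held at 59.8 mm. I'll lift it and check the obstacle heights along the way.

```bash
python3 -m crank '[{"tx":0,"ty":0,"tz":-10,"turn":0},{"tx":0,"ty":0,"tz":-45,"turn":0},{"tx":0,"ty":0,"tz":-100,"turn":0},{"tx":0,"ty":0,"tz":-160,"turn":0},{"tx":0,"ty":0,"tz":-222,"turn":0}]'
python3 - <<'E'
from h import *
s=ctrl.get_state();T=R.from_rotvec(s["tool_rot"]).as_matrix();print(s["position"],np.degrees(np.arctan2(T[1,1],T[0,1])),"delta",T.T@(np.array([.5684,.119,.245])-s["position"])*1000, s["joint_positions"])
im,d,m=snap("side");P=cloud(d,m)
for x0 in np.arange(.4,.8,.05):
  print(round(x0,2),[ (lambda z: round(float(np.percentile(z,99)),2) if z.size else None)(P[...,2][(d>0)&(P[...,0]>x0)&(P[...,0]<x0+.05)&(P[...,1]>y0)&(P[...,1]<y0+.05)]) for y0 in np.arange(-.35,.1,.05)])
E
```

```text
time: 10.65
position: [0.5179, -0.4221, 0.2469]
tool_rot: [2.549, 1.835, 0.0]
ft_force: [0.7, -0.8, -0.7]
grip_width: 0.689
grip_force: 30.0
[ 0.51791483 -0.42214775  0.24691901] -18.50267545750365 delta [ 529.19667407 -123.85811254    1.83582264] [ 0.35635512  0.36755306  0.38297638  1.4074489  -0.13704282  1.39226106
  0.41745337]
0.4 [0.05, 0.06, 0.06, 0.0, 0.01, 0.01, 0.01, 0.02, 0.11]
0.45 [0.06, 0.06, 0.06, 0.06, 0.01, 0.02, 0.02, 0.13, 0.13]
0.5 [0.06, 0.06, 0.06, 0.05, 0.02, 0.02, 0.02, 0.13, 0.09]
0.55 [0.0, 0.01, 0.01, 0.01, 0.02, 0.02, 0.01, 0.11, 0.11]
0.6 [0.02, 0.01, 0.01, 0.01, 0.04, 0.04, 0.01, 0.1, 0.11]
0.65 [0.01, 0.05, 0.04, 0.04, 0.01, 0.01, 0.0, 0.13, 0.13]
0.7 [0.01, 0.05, 0.04, 0.39, 0.4, 0.01, 0.0, None, 0.13]
0.75 [0.01, 0.02, 0.04, 0.04, 0.37, 0.02, 0.01, None, 0.13]
```

```bash
python3 -m crank '[{"tx":45,"ty":-10,"tz":0,"turn":0},{"tx":100,"ty":-23,"tz":0,"turn":0},{"tx":155,"ty":-36,"tz":0,"turn":0},{"tx":210,"ty":-49,"tz":0,"turn":0},{"tx":265,"ty":-62,"tz":0,"turn":0}]'
python3 -m crank '[{"tx":55,"ty":-13,"tz":0,"turn":1.6},{"tx":110,"ty":-26,"tz":0,"turn":3.2},{"tx":165,"ty":-39,"tz":0,"turn":4.8},{"tx":215,"ty":-51,"tz":0,"turn":6.4},{"tx":264,"ty":-62,"tz":0,"turn":8}]'
python3 -m crank '[{"tx":0,"ty":0,"tz":0,"turn":1.6},{"tx":0,"ty":0,"tz":0,"turn":3},{"tx":0,"ty":0,"tz":0,"turn":3.8},{"tx":0,"ty":0,"tz":0,"turn":3.8},{"tx":0,"ty":0,"tz":0,"turn":3.8}]'
cat > p.py <<'E'
from h import *
import sys
yaw=np.radians(12.65);X=np.array([np.cos(yaw),np.sin(yaw)]);Y=np.array([-X[1],X[0]]);o=np.array([.4313,.1384])
s=ctrl.get_state();T=R.from_rotvec(s["tool_rot"]).as_matrix();print("yaw err",np.degrees(np.arctan2(T[1,1],T[0,1]))+77.35,"tilt",T[:,2].round(3))
t=np.array([*(o+.1295*X-.049*Y),.083+.0228]);print("delta",(T.T@(t-s["position"])*1000).round(1))
im,d,m=snap("wrist",sys.argv[1])
P=cloud(d,m);a=(P[...,:2]-o)@X;b=(P[...,:2]-o)@Y;z=P[...,2]
k=(d>.1)&(z>.118)&(z<.128)&(a<.1)&(a>0)
if k.sum(): print("panel inner",np.percentile(a[k],99))
if len(sys.argv)>2:
  z0=float(sys.argv[2]);k=(d>.08)&(z>z0)&(z<z0+.012)&(abs(a-.13)<.09)&(b<.01)&(b>-.115);n,l,st,ce=cv2.connectedComponentsWithStats(k.astype(np.uint8));i=1+st[1:,4].argmax();l=l==i
  print("board",l.sum(),cv2.minAreaRect((np.stack([a[l],b[l]],1)*1000).astype(np.float32)),np.percentile(z[l],[5,50,95]))
E
python3 p.py w5.png
```

```text
time: 11.32
position: [0.5434, -0.1496, 0.2451]
tool_rot: [2.549, 1.835, 0.002]
ft_force: [1.1, 0.3, -1.0]
grip_width: 0.688
grip_force: 30.0
time: 11.95
position: [0.5684, 0.1204, 0.245]
tool_rot: [3.025, 0.846, 0.002]
ft_force: [1.4, -0.2, -0.8]
grip_width: 0.686
grip_force: 30.0
time: 12.58
position: [0.5684, 0.1186, 0.2447]
tool_rot: [-3.123, -0.344, -0.001]
ft_force: [-0.9, -0.3, -0.2]
grip_width: 0.686
grip_force: 30.0
yaw err -0.08691768651350174 tilt [ 0.  0. -1.]
delta [  0.   -0.3 138.9]
panel inner 0.05223753889564655
```

View pics/w5.png

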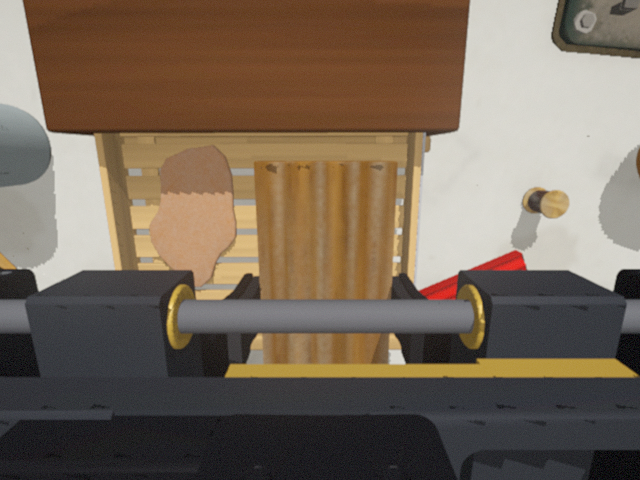

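The view shows the board held over the empty right half, square to the tray, with the slab at (195,215) clear to its left. Lowering, then feeling for contact.

```bash
python3 -m crank '[{"tx":0,"ty":0,"tz":30,"turn":0},{"tx":0,"ty":0,"tz":70,"turn":0},{"tx":0,"ty":0,"tz":105,"turn":0},{"tx":0,"ty":0,"tz":125,"turn":0},{"tx":0,"ty":0,"tz":132,"turn":0}]'
python3 -m crank '[{"tx":0,"ty":0,"tz":1,"turn":0},{"tx":0,"ty":0,"tz":2,"turn":0},{"tx":0,"ty":0,"tz":4,"turn":0},{"tx":0,"ty":0,"tz":6,"turn":0},{"tx":0,"ty":0,"tz":6,"turn":0}]'
python3 -m crank '[{"tx":0,"ty":0,"tz":1,"turn":0},{"tx":0,"ty":0,"tz":1,"turn":0}]'
```

```text
time: 13.25
position: [0.5675, 0.1184, 0.1112]
tool_rot: [3.122, 0.343, -0.004]
ft_force: [1.0, 0.6, -1.6]
grip_width: 0.688
grip_force: 30.0
time: 13.88
position: [0.5683, 0.1186, 0.1065]
tool_rot: [3.123, 0.342, -0.0]
ft_force: [0.4, -0.9, -0.2]
grip_width: 0.684
grip_force: 30.0
time: 14.12
position: [0.5683, 0.1186, 0.1055]
tool_rot: [3.123, 0.342, -0.0]
ft_force: [-0.7, -1.2, -0.4]
grip_width: 0.684
grip_force: 30.0
```

```bash
python3 -m crank '[{"tx":0,"ty":0,"tz":0.5,"turn":0},{"tx":0,"ty":0,"tz":1,"turn":0},{"tx":0,"ty":0,"tz":1,"turn":0}]'
python3 -m crank '[{"tx":0,"ty":0,"tz":0.5,"turn":0},{"tx":0,"ty":0,"tz":1,"turn":0},{"tx":0,"ty":0,"tz":1,"turn":0}]'
```

```text
time: 14.5
position: [0.5683, 0.1186, 0.1045]
tool_rot: [3.123, 0.342, -0.0]
ft_force: [0.1, -0.6, -1.1]
grip_width: 0.683
grip_force: 30.0
time: 14.88
position: [0.5684, 0.1187, 0.1038]
tool_rot: [-3.123, -0.342, -0.0]
ft_force: [0.0, 0.6, 1.2]
grip_width: 0.684
grip_force: 30.0
```

```bash
python3 -m crank '[{"tx":0,"ty":0,"tz":0.5,"turn":0},{"tx":0,"ty":0,"tz":1,"turn":0},{"tx":0,"ty":0,"tz":1,"turn":0}]'

```

```text
time: 15.25
position: [0.569, 0.1187, 0.1037]
tool_rot: [-3.123, -0.342, -0.002]
ft_force: [-1.6, 0.1, 5.8]
grip_width: 0.685
grip_force: 30.0
```

Contact: 5.8 N and no further descent, at the expected height. Release and retreat straight up.

```bash
python3 -m crank '[{"tx":0,"ty":0,"tz":0,"turn":0},{"tx":0,"ty":0,"tz":0,"turn":0},{"tx":0,"ty":0,"tz":0,"turn":0}]' 74
python3 -m crank '[{"tx":0,"ty":0,"tz":-8,"turn":0},{"tx":0,"ty":0,"tz":-35,"turn":0},{"tx":0,"ty":0,"tz":-80,"turn":0},{"tx":0,"ty":0,"tz":-130,"turn":0},{"tx":0,"ty":0,"tz":-160,"turn":0}]'
python3 -m crank '[{"tx":-60,"ty":0,"tz":0,"turn":0},{"tx":-90,"ty":0,"tz":-20,"turn":0},{"tx":-90,"ty":0,"tz":-20,"turn":0},{"tx":-90,"ty":0,"tz":-20,"turn":0}]'
python3 p.py w6.png .09; python3 - <<'E'
from h import *
snap("side");snap("scene");show("clay_block");show("mug");show("upper_tray_floor",("wrist",));show("clay_slab",("wrist",))
E
```

```text
time: 15.62
position: [0.5683, 0.1186, 0.1022]
tool_rot: [3.123, 0.342, -0.0]
ft_force: [-0.6, 0.1, 0.3]
grip_width: 0.838
grip_force: 0.0
time: 16.25
position: [0.5693, 0.1188, 0.2662]
tool_rot: [-3.122, -0.342, -0.007]
ft_force: [-0.1, -0.4, -1.1]
grip_width: 0.85
grip_force: 0.0
time: 16.75
position: [0.481, 0.0993, 0.283]
tool_rot: [-3.123, -0.342, -0.002]
ft_force: [-0.1, -0.3, -0.1]
grip_width: 0.849
grip_force: 0.0
yaw err -0.14699391995637257 tilt [ 0.001  0.    -1.   ]
delta [ 89.3  -0.3 177.3]
panel inner 0.05265611839643642
board 9704 ((135.04156494140625, -51.27170181274414), (60.18004608154297, 120.55450439453125), 89.91293334960938) [0.09173052 0.09425333 0.09769998]
scene mark_of clay_block [ 0.4816 -0.2618  0.0018] 0.66
scene mark_of mug [0.5705 0.4659 0.0024] 0.79
side mark_of mug [ 0.5756  0.464  -0.004 ] 0.66
side mark_of mug [0.5702 0.1698 0.0804] 0.52
wrist mark_of upper_tray_floor [0.5768 0.1752 0.0792] 0.86
wrist mark_of clay_slab [0.5553 0.2347 0.0814] 0.74
wrist mark_of clay_slab [0.4389 0.1367 0.1005] 0.59
```

View pics/w6.png

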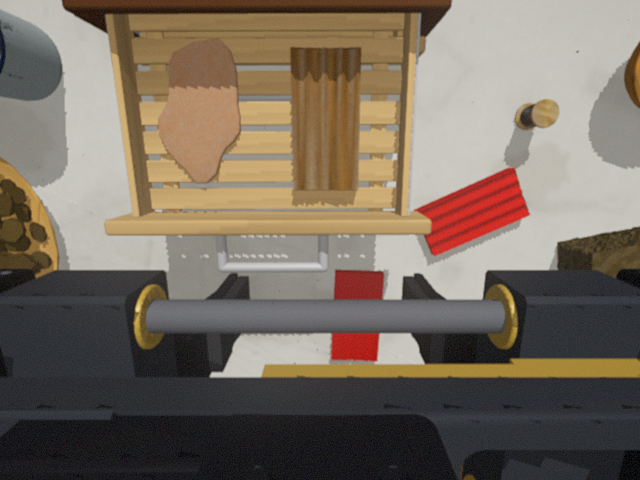

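The view shows the board lying flat at (326,123), square in the tray beside the slab at (203,110). The tray is still fully out, and the clay block and mug have not moved. Handing in.

```bash
python3 -c "
from bench import ctrl
print(ctrl.close_job())"
```

```text
the job is handed in; nothing more can be done
None
```

The upper tray is pulled out to its stop, with the nearer wooden bead board set down flat, front to back beside the slab; the slab, clay block and mug are undisturbed, I never touched the lower tray, and the job is handed in at about 17 s on the robot's clock.

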